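# Zero the thickness probe and hold it on the beaker's blue dot

## Task

Check the wall of the white porcelain beaker that is clamped in the blue stand: take the wireless thickness probe out of its dock, zero it by pressing its sprung nose square onto the steel disc on the dock for about a second, then press the nose square to the beaker's wall on the blue dot. Push gently both times, until the nose is in about half way, do not turn the beaker in its clamp, and leave the spare beakers, the bowl and the brush alone. The program finishes while still holding the probe like that on the dot: do not put it down or let it go.

Things in the scene. Friction and masses are not known exactly. Their poses are not given: they have to be found in the camera images.
- probe: pen-shaped probe, loose, 0.10-0.14 kg, upright in the dock. Origin: end of the nose when fully out; +z along it to the handle top. mm: steel nose dia 12, round end at z 0; barrel dia 18, z 14-35; yellow collar dia 34, z 35-41, rests on the socket; black handle z 40-132, 30 along x, 24 along y (grip across y near z 90). Barrel and nose hang in the hole: lift straight up 40 mm or more to free it
- nose (a joint): how far the probe's sprung nose is pushed into the barrel, along the probe's axis: 0 = fully out, 0.010 m = fully in. The spring takes about 2 N to start moving and 0.4 N more per mm (4 N half way, 6 N fully in); beyond that it is solid
- tip (a point): the end of the probe's nose (moves with the nose)
- dock: off-white gauge dock, fixed on the bench, about 110 mm in x by 171 mm in y. Origin under it on the bench; z up. Socket block 56 x 56 mm, 45 mm high, centred at its y = -48 mm, with the probe's hole (21 mm wide, open below) in its middle; deck 30 mm high from y = -20 to 95 mm; black display, 55 mm high, around y = 65 mm
- zero_disc: round steel zero disc, 26 mm diameter, 5 mm thick, fixed in a black ring on the dock's deck at the dock's y = 11 mm. Origin at the centre of its underside, so its face is 5 mm above the origin along its z (up)
- stand: blue inspection stand, fixed on the bench. Origin on the bench under the beaker's middle; base plate 110 mm in x, from y = -68 to 138 mm, 14 mm high; headstock at y = 77 to 135 mm, 110 mm high (small red lever ball up to 127 mm). Its spindle lies along the stand's y, 82 mm above the bench, and is locked
- beaker: white porcelain beaker lying level in the stand, mouth clamped on the spindle flange towards the stand's +y: 105 mm long, 82 mm diameter at the mouth, tapering to 66 mm at the foot. Origin at the middle of its axis; y along the axis towards the mouth. The clamp holds it against normal light pushes (it slips at about 2 N m)
- mark: the blue dot on the beaker's wall, 15 mm diameter, half way along the beaker. Origin at its centre on the outer surface; z points out of the wall, square to it. The wall there faces up, leaning up to 0.5 rad to the stand's -x or 0.35 rad to its +x, and 0.08 rad towards the foot for the taper
- beaker_left: loose spare white beaker standing upright, 82 mm diameter at the mouth, 105 mm high; origin at the centre of its underside. Leave alone
- beaker_right: loose spare white beaker like the other one. Leave alone
- bowl: loose steel bowl, 150 mm diameter, 65 mm high; origin at the centre of its underside. Leave alone
- brush: loose brush lying on the bench near the robot, 150 mm long along its x; origin at its middle, on the bench. Leave alone
Not all that is in view belongs to the job. What is shaped like the probe but purple is not meant.

How it is judged (in metres and radians):
On the way:
1. the nose is pressed square on the steel zero disc, between 2 and 8.5 mm in, for half a second (value of joint nose between 0.002 and 0.0085 m and contact force between probe and zero_disc above 1 N and horizontal distance between tip and zero_disc below 0.011 m and angle between the z axis of probe and the z axis of zero_disc, either way round below 0.175 rad), for 0.5 s.
At the end, for the whole second after the job is handed in: The gripper still holds the probe, off the dock and still; nose 2 to 8.5 mm in against the beaker (1 to 9 N), tip within 7 mm of the dot's centre, probe within 10 degrees of square to the wall; the dot moved under 5 mm, spare beakers, bowl and brush under 20 mm (value of joint nose between 0.002 and 0.0085 m and contact force between probe and beaker between 1 and 9 N and distance between tip and mark below 0.007 m and angle between the z axis of probe and the z axis of mark, either way round below 0.175 rad and contact force between the fingers and probe above 2 N and contact force between probe and dock below 0.2 N and linear speed of probe below 0.02 m/s and distance of mark from where it was at the start of the episode below 0.005 m and distance of each of beaker_left, beaker_right, bowl, brush from where it was at the start of the episode below 0.02 m); the arm keeps its last pose, push and grip.
It fails at once if the probe is jammed against the porcelain (over 15 N) (contact force between probe and beaker above 15 N).
It fails at once if the probe is jammed against the zero disc (over 20 N) (contact force between probe and zero_disc above 20 N).
It fails at once if the beaker is turned in its clamp (dot moved over 5 mm) (distance of mark from where it was at the start of the episode above 0.005 m).
It fails at once if a spare beaker, the bowl or the brush is moved over 20 mm (distance of any of beaker_left, beaker_right, bowl, brush from where it was at the start of the episode above 0.02 m).
It also fails if it takes over 42 s, if anything falls off the work surface, if the arm or the gripper's body presses on something with over 40 N, if the wrist force passes 120 N, or if a joint passes its speed limit or range.

## Robot

A 7-joint arm with a two-finger parallel gripper is mounted at the origin on the work surface. World frame = base frame: x ahead of the robot, y to its left, z up, the work surface at z = 0. Lengths are in m, angles in degrees, forces in N, time in s.
With the tool pointing down it reaches from about 0.4 to 0.9 m from the base axis. Payload 5.6 kg.
Tool frame: the origin (TCP) lies midway between the tips of the shut fingers; the grasp point (between the pads) lies 19 mm behind it (ctrl.grasp_offset is the distance from the TCP to the grasp point, in m); z points along the fingers, y is the line along which they close (so a half turn about z gives the same grasp; the last joint's range is limited). The gripper opens to 92 mm and grips with 3 to 60 N. Pads are 20 mm wide; open, the fingers measure 128 mm over their backs; the gripper's body (75 mm by 189 mm) begins 69 mm behind the grasp point.
Start: joints at [-2.464, 26.786, -0.665, 91.828, 0.344, 61.387, -3.226], TCP at [0.65, -0, 0.193] pointing down, gripper open.
Joint ranges: [-144.91, 144.91], [-17.63, 115.5], [-89.93, 88.59], [15.96, 139.68], [-74.01, 254.01], [8.47, 105.57], [-167.45, 167.45]. Speed limits (degrees/s): [147.25, 147.25, 180, 180, 180, 180, 180].

## Interface

Orientations are given as [roll, pitch, yaw] about the fixed x, y, z axes, in that order (R = Rz(yaw) Ry(pitch) Rx(roll)).
In Python, from rig import ctrl, vision gives the robot as it stands. The module is installed in compiled form; this text tells all that it offers.
- The arm moves only by the tool drive_tool, never from a script. Its argument "moves" is one flat list of numbers, 7 for each row, row after row: the shift along the tool's x, y, z in shares of 0.25 m (1.0 is 0.25 m), then the turn, a rotation vector about the tool's x, y, z in shares of pi rad (1.0 is pi rad), then the opening, from 0 (shut) to 1 (fully open). In form: [tx, ty, tz, wx, wy, wz, jaw, tx, ty, tz, wx, wy, wz, jaw, ...]. A call has 1 to 5 rows; each row is the pose to reach, as a shift and turn from the pose commanded when the call began, along the tool's axes at that moment; what a row does not reach only later rows make up. A row lasts 1/8 s, in which the tool goes at most 62.5 mm and 10.7 degrees, less where a joint would pass 70% of its speed; a pose out of reach is approached as far as the arm can. A shift or turn number past 1, either way, is cut back to 1. A call with a gripper value outside its range is refused whole. The fingers move at their own pace and stop on an object; "grip_force" is the grip in N (left out, the last holds). Time passes only in rows, so rows that repeat a pose let the fingers close. It gives the time, the measured TCP pose, the force, the opening and the grip force at its end, in the units of the state.
- ctrl.observe(): the state, without advancing time (a new reading comes with each control period).
- vision.grab_frame(name): name is "scene" or "side" or "wrist"; returns the picture (384x512x3 uint8, red, green, blue); there is no depth.
- vision.camera_info(name): a dict with "K" (3x3 intrinsics, pixels), "origin" and "orientation" of the camera in the world. Camera axes: x right, y down, z forward; pixel columns grow to the right and rows downward; lengths in m; the calibration is good to about 2 mm. The wrist camera is an equidistant fisheye: a pixel r from the principal point sees the ray r / f radians off the axis. A picture is of the moment at which its call begins: read the wrist's pose just before it. camera_info takes no time and is no camera call; for the wrist camera it gives the pose at the moment of the call.
- ctrl.finish_job(): hands the job in; it is judged then, once.
The state is a dict: "clock": time; "qpos": joint angles; "dq": joint speeds; "tau": joint torques, N m; "tcp_pos": TCP position; "tcp_rot": TCP orientation; "wrist_force": force on the tool from outside, world axes, zero at the start; "wrist_torque": the same for the moment, N m; "opening": finger opening in m; "finger_force": force on a finger pad.
Only numpy, scipy, OpenCV 4.12 (cv2) and the standard library are available. Lean on these libraries where they do the work, as an engineer would, in place of code of your own. Each camera call takes 0.05 s, during which the arm holds its last target. There are 200 camera calls.

## Working session

There is one attempt and no reset: what is moved stays moved. The work goes in short steps, Python scripts to look and compute and a tool call to move; the robot and the scene stay as the last step left them, time stands still between calls to the robot, and variables do not carry over. Pictures are saved under pics/ and viewed, at most 11 in all, crops included, and the job is handed in when it is done.

Besides the shell and the picture viewer there is one more tool, called after ">>>" as name(argument=value, ...) on one line, values as JSON. drive_tool: Moves the arm, as the interface text tells. Its arguments: {"type":"object","properties":{"moves":{"type":"array","items":{"type":"number"}},"grip_force":{"type":"number"}},"required":["moves"]}

```bash
mkdir -p pics; python3 - <<'E'
from rig import ctrl, vision
import cv2,numpy as np
for n in ["scene","side","wrist"]:
    i=vision.camera_info(n); print(n,i)
    f=vision.grab_frame(n); cv2.imwrite(f"pics/{n}0.png",f[:,:,::-1])
a=[cv2.imread(f"pics/{n}0.png") for n in["scene","side"]]
print(ctrl.observe(),ctrl.grasp_offset)
E
```

```text
scene {'K': array([[447.95168742,   0.        , 259.70989339],
       [  0.        , 447.95168742, 185.49341893],
       [  0.        ,   0.        ,   1.        ]]), 'origin': array([1.3069009 , 0.58284255, 0.69597368]), 'orientation': array([-122.04280097,   -0.90415986,  130.44279453])}
side {'K': array([[393.80188717,   0.        , 252.72424331],
       [  0.        , 393.80188717, 199.14448871],
       [  0.        ,   0.        ,   1.        ]]), 'origin': array([0.27640577, 0.66784553, 0.78923818]), 'orientation': array([-131.13764085,    0.613159  , -158.65987168])}
wrist {'K': array([[297.31863964,   0.        , 261.34621977],
       [  0.        , 297.31863964, 194.41725319],
       [  0.        ,   0.        ,   1.        ]]), 'origin': array([0.64972893, 0.07106526, 0.38412331]), 'orientation': array([ 1.65375545e+02,  7.08571377e-02, -1.44736352e-02])}
{'clock': 0.15, 'qpos': array([-2.46277366, 26.82526975, -0.66465718, 91.86473963,  0.34588736,
       61.38492524, -3.22260799]), 'dq': array([-0.0286925 , -0.16573121,  0.08411695, -0.27688005, -0.0675426 ,
        0.06793724, -0.02273137]), 'tau': array([ 5.41294467e-04, -5.20952761e+01, -1.22385321e-02, -2.43975341e+01,
       -5.66028839e-02,  1.53196411e-02,  8.68381130e-05]), 'tcp_pos': array([ 6.49570884e-01, -8.72169274e-05,  1.92778785e-01]), 'tcp_rot': array([-1.79927359e+02,  7.58833958e-03,  8.99993464e+01]), 'wrist_force': array([ 0.32032487, -0.18120421, -0.78078584]), 'wrist_torque': array([ 0.01841943, -0.01805283, -0.01920268]), 'finger_force': 0.0, 'opening': 0.09184645907384033} 0.0187
```

View pics/scene0.png

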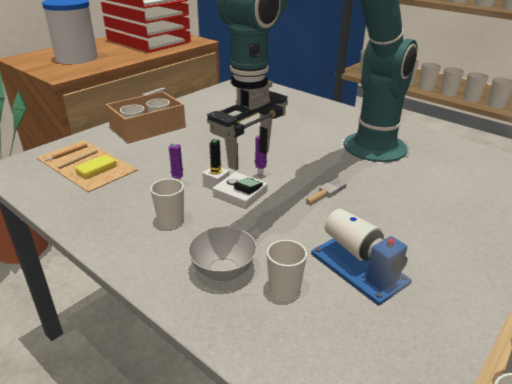

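View pics/side0.png

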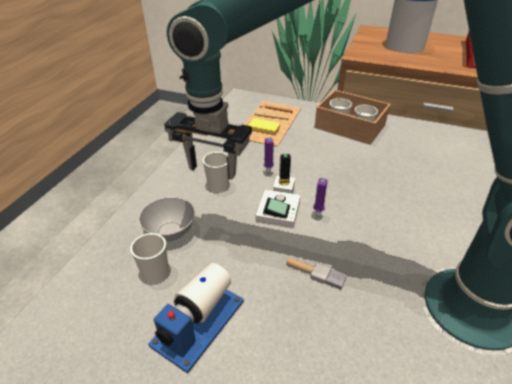

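View pics/wrist0.png

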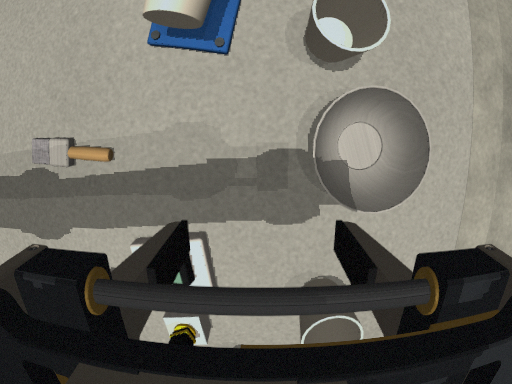

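Scene view: the probe's black handle is at about (215,153) with its collar at (215,170), the dock deck is at (240,188), and the blue dot is at (353,219). Side view: the probe is at (285,167), the dock at (278,207), and the dot at (203,280). There are two purple decoys, one on each side of the probe. The wrist view shows the brush, the bowl and part of the dock.

```bash
cat > h.py <<'E'
import numpy as np,cv2
from scipy.spatial.transform import Rotation as R
from rig import ctrl,vision
def ray(n,uv,info=None):
    i=info or vision.camera_info(n);K=i["K"];uv=np.atleast_2d(uv).astype(float)
    p=(uv-K[:2,2])/K[0,0]
    if n=="wrist":
        r=np.linalg.norm(p,axis=1,keepdims=True);d=np.c_[p/r*np.sin(r),np.cos(r)]
    else: d=np.c_[p,np.ones(len(p))]
    d=R.from_euler("xyz",i["orientation"],degrees=True).apply(d)
    return i["origin"],d/np.linalg.norm(d,axis=1,keepdims=True)
def plane(n,uv,z,info=None):
    o,d=ray(n,uv,info);return o+d*((z-o[2])/d[:,2])[:,None]
def tri(rays):
    A=0;b=0
    for o,d in rays:
        d=d.reshape(3);P=np.eye(3)-np.outer(d,d);A=A+P;b=b+P@o
    x=np.linalg.solve(A,b);return x,[np.linalg.norm((np.eye(3)-np.outer(d.reshape(3),d.reshape(3)))@(x-o))*1e3 for o,d in rays]
E
python3 - <<'E'
from h import *
def c(m,roi):
    k=np.zeros(m.shape,np.uint8);x0,y0,x1,y1=roi;k[y0:y1,x0:x1]=m[y0:y1,x0:x1];return k
out=[]
res={}
for n,rd,rp,rc in [("scene",(340,210,365,228),(185,130,275,210),(310,205,415,300)),("side",(192,270,214,290),(250,145,310,230),(145,260,250,370))]:
    im=cv2.imread(f"pics/{n}0.png");h=cv2.cvtColor(im,cv2.COLOR_BGR2HSV)
    blue=((h[...,0]>105)&(h[...,0]<130)&(h[...,1]>120)).astype(np.uint8)
    m=c(blue,rd);ys,xs=np.nonzero(m);res[n]=(xs.mean(),ys.mean());print(n,"dot",res[n],len(xs))
    x0,y0,x1,y1=rp;out.append(cv2.resize(im[y0:y1,x0:x1],(400,300),interpolation=cv2.INTER_CUBIC))
    x0,y0,x1,y1=rc;out.append(cv2.resize(im[y0:y1,x0:x1],(400,300),interpolation=cv2.INTER_CUBIC))
print(tri([ray(n,res[n]) for n in res]))
cv2.imwrite("pics/crops.png",np.vstack([np.hstack(out[:2]),np.hstack(out[2:])]))
E
```

```text
scene dot (np.float64(353.0), np.float64(218.63636363636363)) 11
side dot (np.float64(202.35714285714286), np.float64(279.14285714285717)) 14
(array([0.5679742 , 0.23209571, 0.11983669]), [np.float64(0.27889861215721934), np.float64(0.27889861215730294)])
```

View pics/crops.png

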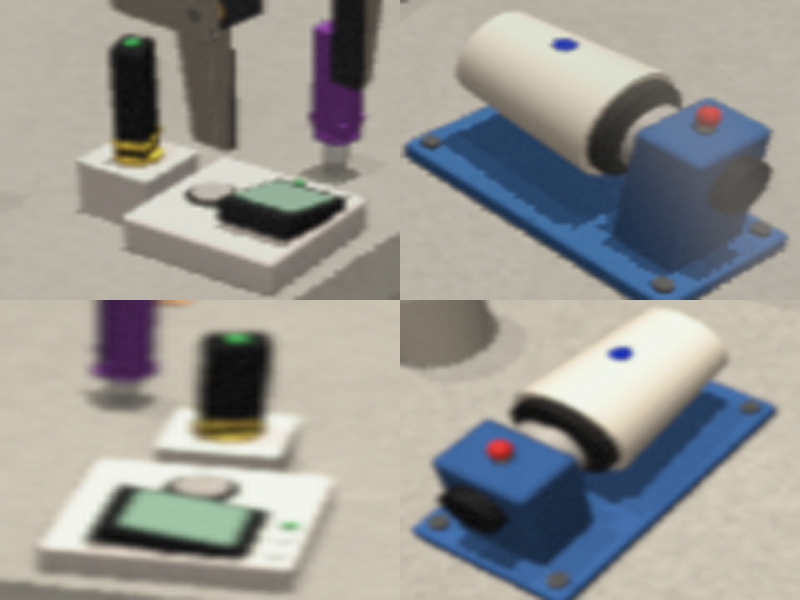

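The crops are clear. The handle LED, disc and deck corners show on the dock, and the plate bolts and dot show on the stand. Now I'll turn them into positions.

```bash
python3 - <<'E'
from h import *
np.set_printoptions(precision=4,suppress=True)
S=lambda u,v:(185+u*90/400-.4,130+v*80/300-.4)
D=lambda u,v:(250+u*60/400-.4,145+v*85/300-.4)
S2=lambda u,v:(310+u*105/400-.4,205+v*95/300-.4)
D2=lambda u,v:(145+u*105/400-.4,260+v*110/300-.4)
led=tri([ray("scene",S(132,42)),ray("side",D(237,38))]);print("led",led)
disc=tri([ray("scene",S(212,191)),ray("side",D(203,186))]);print("disc",disc)
print("disc pl",plane("scene",S(212,191),.035),plane("side",D(203,186),.035))
print("deck S L,near,R",plane("scene",[S(127,220),S(272,260),S(363,205)],.03))
print("deck D fl,fr,nr,nl",plane("side",[D(100,160),D(333,178),D(298,285),D(42,254)],.03))
print("bolts S",plane("scene",[S2(31,142),S2(362,229),S2(262,284)],.016))
print("bolts D",plane("side",[D2(350,107),D2(158,279),D2(38,222)],.016))
E
```

```text
led (array([ 0.5347, -0.2287,  0.1425]), [np.float64(0.15368725302662442), np.float64(0.15368725302664973)])
disc (array([ 0.5267, -0.1704,  0.0339]), [np.float64(0.037585871400568176), np.float64(0.037585871400571236)])
disc pl [[ 0.528  -0.1692  0.035 ]] [[ 0.5264 -0.1693  0.035 ]]
deck S L,near,R [[ 0.5872 -0.186   0.03  ]
 [ 0.5666 -0.0832  0.03  ]
 [ 0.4729 -0.0899  0.03  ]]
deck D fl,fr,nr,nl [[ 0.5822 -0.1907  0.03  ]
 [ 0.4773 -0.2049  0.03  ]
 [ 0.4551 -0.0778  0.03  ]
 [ 0.5651 -0.0732  0.03  ]]
bolts S [[0.5972 0.1702 0.016 ]
 [0.5483 0.364  0.016 ]
 [0.6329 0.3456 0.016 ]]
bolts D [[0.5138 0.1864 0.016 ]
 [0.5501 0.3618 0.016 ]
 [0.6347 0.3453 0.016 ]]
```

```bash
cat >> h.py <<'E'
def rot(yaw,n=(0,0,1)):
    # tool pointing along -n, tool y horizontal-ish along heading yaw (deg)
    n=np.array(n,float);n/=np.linalg.norm(n);z=-n
    y=np.array([np.cos(np.radians(yaw)),np.sin(np.radians(yaw)),0]);y-=z*(y@z);y/=np.linalg.norm(y)
    return R.from_matrix(np.c_[np.cross(y,z),y,z])
def go(p,Rt):
    s=ctrl.observe();R0=R.from_euler("xyz",s["tcp_rot"],degrees=True)
    print("shift",(R0.inv().apply(np.array(p)-s["tcp_pos"])).round(4),"rotvec",(R0.inv()*Rt).as_rotvec().round(4))
E
python3 - <<'E'
from h import *
np.set_printoptions(precision=4,suppress=True)
for n in("scene","side"):
    h=cv2.cvtColor(cv2.imread(f"pics/{n}0.png"),cv2.COLOR_BGR2HSV)
    m=((h[...,0]>130)&(h[...,0]<155)&(h[...,1]>90)).astype(np.uint8)
    k,_,st,ce=cv2.connectedComponentsWithStats(m)
    for s,c in zip(st[1:],ce[1:]):
        if s[4]>40: print(n,s,c,plane(n,c,.08))
for y in(98,-82):
    go((.5347,-.2287,.2),rot(y))
E
```

```text
scene [255 136  11  32 215] [259.4558 154.7302] [[ 0.4235 -0.1583  0.08  ]]
scene [169 144  14  34 325] [175.5138 160.7938] [[ 0.6103 -0.3107  0.08  ]]
side [265 139   8  28 170] [268.5647 153.0529] [[ 0.6127 -0.3095  0.08  ]]
side [314 179  13  32 224] [320.2589 195.5982] [[ 0.41   -0.1652  0.08  ]]
shift [-0.2286 -0.1149 -0.007 ] rotvec [-0.0011 -0.001  -1.7104]
shift [-0.2286 -0.1149 -0.007 ] rotvec [-0.0009  0.001   1.4312]
```

Units first: shifts go in shares of 0.25 m and turns go in shares of pi rad. So -0.2286 m is -0.9144, -0.14 m is -0.56, 0.9 rad is 0.2865.

>>> drive_tool(moves=[-0.2,-0.1,-0.028,0,0,0.0573,1,-0.4,-0.2,-0.028,0,0,0.1146,1,-0.56,-0.28,-0.028,0,0,0.1719,1,-0.72,-0.36,-0.028,0,0,0.2292,1,-0.9144,-0.4596,-0.028,0,0,0.2865,1])

```text
clock: 0.78
tcp_pos: [0.5346, -0.2291, 0.2004]
tcp_rot: [-180.0, -0.0, 38.2]
wrist_force: [-0.0, -0.4, -0.5]
opening: 0.0918
finger_force: 0.0
```

Scaled: 0.53 rad is 0.1687.

>>> drive_tool(moves=[0,0,0,0,0,0.0573,0.8,0,0,0,0,0,0.1146,0.8,0,0,0,0,0,0.1687,0.8,0,0,0,0,0,0.1687,0.8])

```text
clock: 1.27
tcp_pos: [0.5349, -0.2285, 0.2002]
tcp_rot: [-180.0, 0.0, 8.2]
wrist_force: [0.6, 0.7, 0.5]
opening: 0.0732
finger_force: 0.0
```

```bash
python3 - <<'E'
from h import *
go((.5347,-.2287,.2),rot(-82))
i=vision.camera_info("wrist");f=vision.grab_frame("wrist")[:,:,::-1];cv2.imwrite("pics/w1.png",f)
print(i["origin"],i["orientation"])
np.save("w1.npy",np.r_[i["origin"],i["orientation"]])
E
```

```text
shift [-0.0002  0.0002  0.0002] rotvec [-0.      0.0006  0.0031]
[ 0.6049722  -0.21797155  0.3916846 ] [ 1.65384707e+02 -2.30294412e-02 -8.18342636e+01]
```

View pics/w1.png

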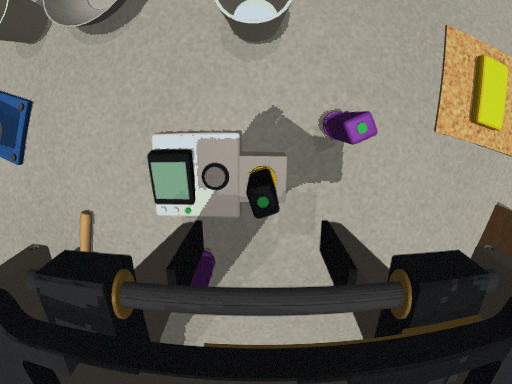

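The wrist view shows the dock square to the image, with the disc at (215,176) and the handle LED at (263,202). The handle looks slightly turned, so I'll zoom in.

```bash
python3 - <<'E'
from h import *
np.set_printoptions(precision=4,suppress=True)
f=cv2.imread("pics/w1.png");a=np.load("w1.npy");info=dict(K=vision.camera_info("wrist")["K"],origin=a[:3],orientation=a[3:])
g=f[155:225,190:295].astype(float);g=np.clip(g*1.0,0,255)
g=np.clip(255*(g/255)**.5,0,255).astype(np.uint8)
cv2.imwrite("pics/w1c.png",cv2.resize(g,(788,525),interpolation=cv2.INTER_CUBIC))
h=cv2.cvtColor(f,cv2.COLOR_BGR2HSV);m=(h[...,0]>45)&(h[...,0]<80)&(h[...,1]>120)&(h[...,2]>60)
m[:190]=0;m[215:]=0;m[:,:250]=0;m[:,280:]=0
ys,xs=np.nonzero(m);c=(xs.mean(),ys.mean());print(c,len(xs),"led",plane("wrist",c,.142,info))
print("disc",plane("wrist",(215,176),.035,info))
print("deck edge",plane("wrist",[(152,133),(240,132),(156,216),(239,216)],.03,info))
E
```

```text
(np.float64(262.5), np.float64(201.8653846153846)) 104 led [[ 0.534  -0.2293  0.142 ]]
disc [[ 0.528  -0.1715  0.035 ]]
deck edge [[ 0.5715 -0.0832  0.03  ]
 [ 0.5853 -0.1948  0.03  ]
 [ 0.462  -0.0959  0.03  ]
 [ 0.4792 -0.2071  0.03  ]]
```

View pics/w1c.png

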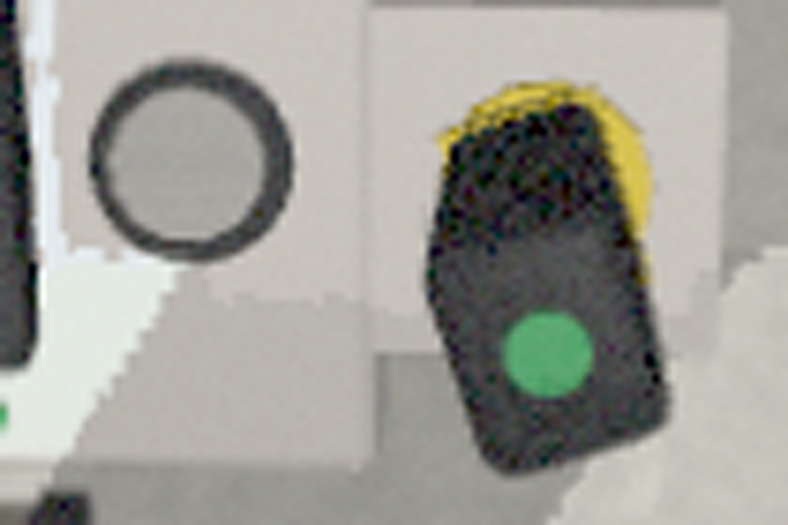

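The zoom shows the handle's top face turned by roughly 16° against the dock. Its corners are near (490,472), (668,420) and (430,280).

```bash
python3 - <<'E'
from h import *
np.set_printoptions(precision=4,suppress=True)
a=np.load("w1.npy");info=dict(K=vision.camera_info("wrist")["K"],origin=a[:3],orientation=a[3:])
P=plane("wrist",[(190+u/7.5-.43,155+v/7.5-.43) for u,v in[(430,275),(485,475),(672,422),(187,160)]],.142,info)
d=P[1]-P[0];e=P[2]-P[1]
print(P,np.linalg.norm(d),np.linalg.norm(e),np.degrees(np.arctan2(d[1],d[0])),np.degrees(np.arctan2(e[1],e[0])))
print(plane("wrist",(190+187/7.5-.43,155+160/7.5-.43),.035,info))
for y in (-64,-67): go((.534,-.229,.2),rot(y))
E
```

```text
[[ 0.5416 -0.2145  0.142 ]
 [ 0.5183 -0.2241  0.142 ]
 [ 0.5279 -0.245   0.142 ]
 [ 0.5511 -0.185   0.142 ]] 0.02517898875146452 0.02300589359977169 -157.59057372845322 -65.21657370006005
[[ 0.5281 -0.1709  0.035 ]]
shift [-0.0011  0.0005  0.0003] rotvec [-0.0002  0.0004 -0.3095]
shift [-0.0011  0.0005  0.0003] rotvec [-0.0002  0.0004 -0.2572]
```

Scaled: 0.119 m is 0.476, 0.03 m is 0.12, -0.275 rad is -0.0875.

>>> drive_tool(moves=[-0.004,0.002,0,0,0,-0.0446,0.8,-0.004,0.002,0,0,0,-0.0875,0.8,-0.004,0.002,0.12,0,0,-0.0875,0.8,-0.004,0.002,0.3,0,0,-0.0875,0.8,-0.004,0.002,0.476,0,0,-0.0875,0.8])

```text
clock: 1.95
tcp_pos: [0.5344, -0.2292, 0.0805]
tcp_rot: [180.0, -0.1, 24.0]
wrist_force: [0.6, -0.5, -0.7]
opening: 0.0737
finger_force: 0.0
```

>>> drive_tool(moves=[0,0,0,0,0,0,0,0,0,0,0,0,0,0,0,0,0,0,0,0,0,0,0,0,0,0,0,0,0,0,0,0,0,0,0], grip_force=25)

```text
clock: 2.58
tcp_pos: [0.5346, -0.2294, 0.0823]
tcp_rot: [179.9, -0.1, 23.8]
wrist_force: [-0.6, 0.5, -0.2]
opening: 0.0255
finger_force: 0.0
```

Scaled: -0.07 m is -0.28, -0.04 m is -0.16.

>>> drive_tool(moves=[0,0,0,0,0,0,0,0,0,0,0,0,0,0,0,0,-0.06,0,0,0,0,0,0,-0.16,0,0,0,0,0,0,-0.28,0,0,0,0])

```text
clock: 3.2
tcp_pos: [0.5335, -0.2291, 0.1521]
tcp_rot: [-179.9, 0.1, 23.8]
wrist_force: [0.5, 0.6, -1.5]
opening: 0.0239
finger_force: 24.9
```

```bash
python3 - <<'E'
from h import *
s=ctrl.observe();print(s)
i=vision.camera_info("wrist");f=vision.grab_frame("wrist")[:,:,::-1];cv2.imwrite("pics/w2.png",f)
g=vision.grab_frame("side")[:,:,::-1];cv2.imwrite("pics/s2.png",g)
g2=vision.grab_frame("scene")[:,:,::-1];cv2.imwrite("pics/c2.png",g2)
o=[cv2.resize(f[100:300,130:390],(390,300)),cv2.resize(g[110:230,210:366],(390,300)),cv2.resize(g2[90:210,150:306],(390,300))]
cv2.imwrite("pics/v2.png",np.vstack([np.hstack(o[:2]),np.hstack([o[2],o[2]*0])]))
E
```

```text
{'clock': 3.2, 'qpos': array([  7.33781268,  22.96312231,  15.99409998, 104.84209193,
        -7.67955759,  53.33764191, -39.44921515]), 'dq': array([ -3.94088687, -17.99207855,   4.07043514, -10.79226913,
         6.56943204,  27.28043953,  -5.32551733]), 'tau': array([  0.5092546 , -43.77485275,   2.95958966, -21.63776994,
        -0.14703797,  -0.48957003,   0.1024149 ]), 'tcp_pos': array([ 0.53347391, -0.2290732 ,  0.1521109 ]), 'tcp_rot': array([-1.79945029e+02,  7.74361780e-02,  2.38153601e+01]), 'wrist_force': array([ 0.47794429,  0.5958355 , -1.52927392]), 'wrist_torque': array([0.03736072, 0.04701471, 0.04737335]), 'finger_force': 24.894291758537292, 'opening': 0.023866864467959045}
```

View pics/v2.png

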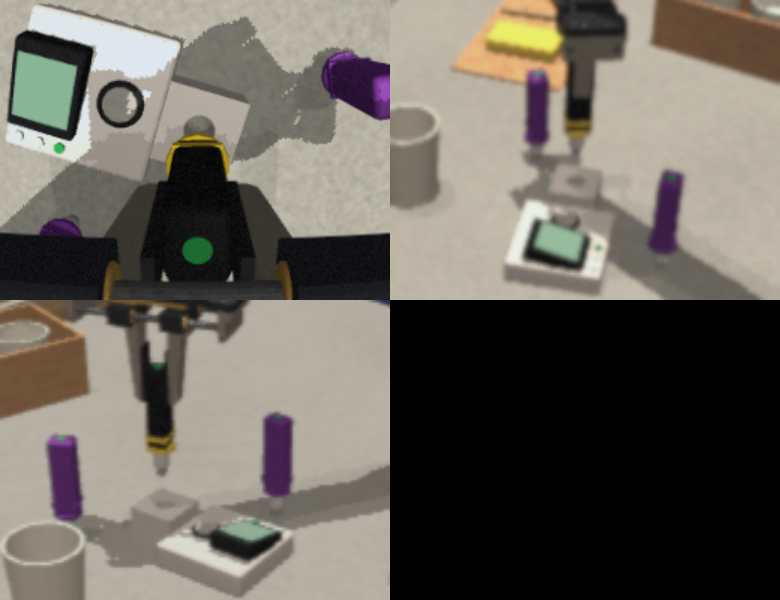

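The probe is gripped straight and clear of the dock. Next I go above the disc.

```bash
python3 - <<'E'
from h import *
go((.527,-.1705,.115),rot(-66))
print(ctrl.observe()["tcp_pos"],ctrl.observe()["wrist_force"])
E
```

```text
shift [ 0.0164 -0.0574  0.038 ] rotvec [ 0.0021 -0.0025 -0.0031]
[ 0.53507353 -0.22962728  0.15312868] [-0.07642432 -0.20919799 -1.97161891]
```

>>> drive_tool(moves=[0.064,-0.228,0,0,0,0,0,0.064,-0.228,0.06,0,0,0,0,0.064,-0.228,0.144,0,0,0,0,0.064,-0.228,0.144,0,0,0,0,0.064,-0.228,0.144,0,0,0,0])

```text
clock: 3.98
tcp_pos: [0.5257, -0.1712, 0.1153]
tcp_rot: [180.0, 0.0, 23.8]
wrist_force: [0.4, -0.6, -1.3]
opening: 0.024
finger_force: 24.9
```

Scaled: 0.01 m is 0.04, 0.008 m is 0.032.

>>> drive_tool(moves=[0,0,0.016,0,0,0,0,0,0,0.032,0,0,0,0,0,0,0.04,0,0,0,0,0,0,0.04,0,0,0,0,0,0,0.04,0,0,0,0])

```text
clock: 4.6
tcp_pos: [0.526, -0.1708, 0.1058]
tcp_rot: [180.0, -0.0, 23.8]
wrist_force: [0.3, -0.4, 0.9]
opening: 0.0241
finger_force: 24.9
```

Scaled: 0.005 m is 0.02, 0.004 m is 0.016.

>>> drive_tool(moves=[0,0,0.008,0,0,0,0,0,0,0.016,0,0,0,0,0,0,0.02,0,0,0,0,0,0,0.02,0,0,0,0,0,0,0.02,0,0,0,0])

```text
clock: 5.22
tcp_pos: [0.526, -0.1708, 0.1006]
tcp_rot: [180.0, -0.0, 23.8]
wrist_force: [0.1, -1.3, 3.5]
opening: 0.0238
finger_force: 24.9
```

>>> drive_tool(moves=[0,0,0,0,0,0,0,0,0,0,0,0,0,0,0,0,0,0,0,0,0,0,0,0,0,0,0,0,0,0,0,0,0,0,0])

```text
clock: 5.85
tcp_pos: [0.5259, -0.1707, 0.1005]
tcp_rot: [180.0, -0.0, 23.8]
wrist_force: [-0.1, -0.4, 3.1]
opening: 0.024
finger_force: 24.9
```

```bash
python3 - <<'E'
from h import *
for k in range(4):
    s=ctrl.observe();print(s["tcp_pos"].round(4),s["wrist_force"].round(2));f=vision.grab_frame("wrist")
i=vision.camera_info("wrist");cv2.imwrite("pics/w3.png",f[:,:,::-1])
f=f[100:300,170:370,::-1];g=vision.grab_frame("side")[130:230,230:330,::-1]
cv2.imwrite("pics/v3.png",np.hstack([cv2.resize(f,(400,400)),cv2.resize(g,(400,400),interpolation=cv2.INTER_CUBIC)]))
E
```

```text
[ 0.5259 -0.1707  0.1005] [-0.11 -0.41  3.15]
[ 0.5259 -0.1708  0.1005] [ 0.53 -0.69  2.69]
[ 0.5259 -0.1707  0.1005] [-0.08  0.2   2.97]
[ 0.5259 -0.1707  0.1005] [ 1.04 -0.08  2.85]
```

View pics/v3.png

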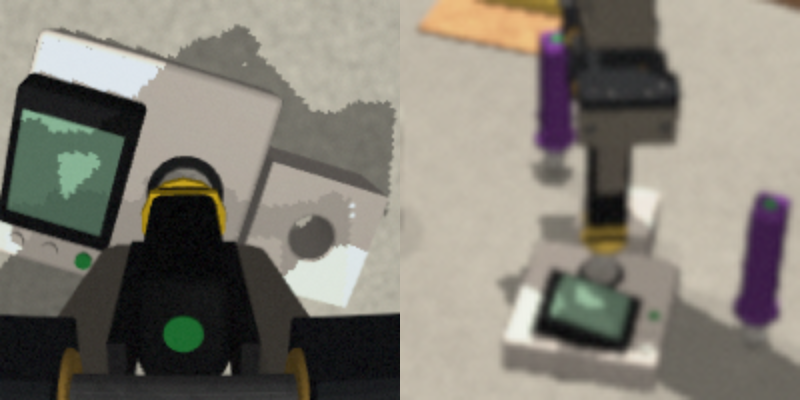

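Zeroing is done: about 4.5 N on the disc, centred, held for over a second. Now I lift and go above the dot.

```bash
python3 - <<'E'
from h import *
n=np.array([.023,-.086,1]);n/=np.linalg.norm(n)
go(np.array([.568,.2321,.1198])+.131*n,rot(-66,n))
E
```

```text
shift [ 0.1994 -0.34   -0.1498] rotvec [ 0.088   0.0137 -0.0038]
```

Scaled: -0.15 m is -0.6, -0.14 m is -0.56.

>>> drive_tool(moves=[0,0,-0.2,0,0,0,0,0,0,-0.4,0,0,0,0,0,0,-0.56,0,0,0,0,0,0,-0.6,0,0,0,0])

```text
clock: 6.6
tcp_pos: [0.5263, -0.1705, 0.252]
tcp_rot: [179.9, -0.1, 23.8]
wrist_force: [-0.1, 0.2, -1.7]
opening: 0.0238
finger_force: 25.0
```

Scaled: -0.213 m is -0.852, -0.17 m is -0.68, 0.088 rad is 0.028.

>>> drive_tool(moves=[0.1,-0.172,0,0.0064,0,0,0,0.2,-0.344,0,0.0127,0.0032,0,0,0.3,-0.516,0,0.0191,0.0045,0,0,0.4,-0.68,0,0.028,0.0045,0,0,0.5,-0.852,0,0.028,0.0045,0,0])

```text
clock: 7.22
tcp_pos: [0.5528, 0.0754, 0.2479]
tcp_rot: [-174.9, -0.5, 23.7]
wrist_force: [0.9, -0.0, -1.6]
opening: 0.0244
finger_force: 25.0
```

```bash
python3 - <<'E'
from h import *
n=np.array([.023,-.086,1]);n/=np.linalg.norm(n)
go(np.array([.568,.2321,.1198])+.131*n,rot(-66,n))
E
```

```text
shift [ 0.0751 -0.1255  0.0096] rotvec [-0.0014  0.004  -0.0054]
```

Scaled: -0.1255 m is -0.502, 0.004 m is 0.016.

>>> drive_tool(moves=[0.12,-0.18,0.016,0,0,0,0,0.22,-0.36,0.032,0,0,0,0,0.3,-0.502,0.04,0,0,0,0,0.3,-0.502,0.04,0,0,0,0,0.3,-0.502,0.04,0,0,0,0])

```text
clock: 7.85
tcp_pos: [0.571, 0.219, 0.2505]
tcp_rot: [-175.0, -0.6, 23.8]
wrist_force: [-0.9, 0.2, -0.9]
opening: 0.0238
finger_force: 25.0
```

```bash
python3 - <<'E'
from h import *
i=vision.camera_info("wrist");np.save("w4.npy",np.r_[i["origin"],i["orientation"]])
f={n:vision.grab_frame(n)[:,:,::-1] for n in("wrist","scene","side")}
for n in f: cv2.imwrite(f"pics/{n}4.png",f[n])
o=[cv2.resize(f["wrist"],(400,300)),cv2.resize(f["scene"][160:310,300:440],(322,345)),cv2.resize(f["side"][200:380,120:280],(266,300))]
c=np.zeros((600,800,3),np.uint8);c[:300,:400]=o[0];c[:345,400:722]=o[1];c[300:,:266]=o[2]
h=cv2.cvtColor(f["wrist"],cv2.COLOR_BGR2HSV)
m=((h[...,0]>105)&(h[...,0]<130)&(h[...,1]>120)).astype(np.uint8)
k,_,st,ce=cv2.connectedComponentsWithStats(m)
for s,e in zip(st[1:],ce[1:]):
    if s[4]>30:print(s,e)
cv2.imwrite("pics/v4.png",c)
s=ctrl.observe();print(s["tcp_pos"],s["tcp_rot"])
E
```

```text
[ 165   86  159   96 4409] [230.89067816 131.07008392]
[254 176  13  13 126] [259.94444444 182.07142857]
[0.57193667 0.21825317 0.25191965] [-174.988781     -0.72227665   23.64259834]
```

View pics/v4.png

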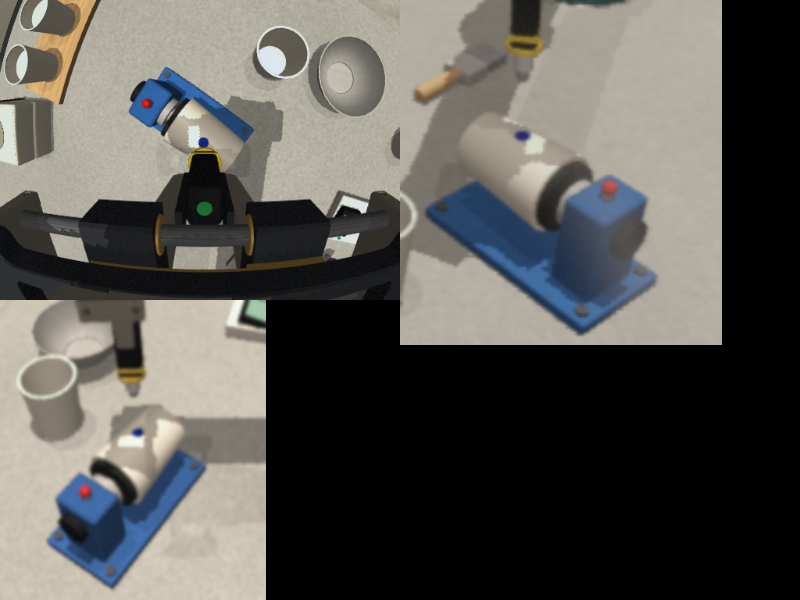

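The wrist view shows the dot fully at (260,182), just ahead of the collar, with the probe hovering above it. The scene and side views agree. I'll triangulate again from all three.

```bash
python3 - <<'E'
from h import *
np.set_printoptions(precision=4,suppress=True)
a=np.load("w4.npy");info=dict(K=vision.camera_info("wrist")["K"],origin=a[:3],orientation=a[3:])
rs=[ray("scene",(353,218.64)),ray("side",(202.36,279.14)),ray("wrist",(259.94,182.07),info)]
dot,e=tri(rs);print("dot",dot,e,tri([rs[0],rs[2]])[0],tri([rs[1],rs[2]])[0])
print("bolts w",plane("wrist",[(316,167.7),(212.5,94.7)],.016,info))
# axis line from stand bolts in xy
f=(np.array([.5972,.1702])+[.5138,.1864])/2;h=(np.array([.5492,.3629])+[.6338,.3455])/2
u=(h-f)/np.linalg.norm(h-f);x=np.array([u[1],-u[0]])
print("stand x offset of dot",x@(dot[:2]-f),"y from foot bolts",u@(dot[:2]-f),"span",np.linalg.norm(h-f))
s=ctrl.observe();Rt=R.from_euler("xyz",s["tcp_rot"],degrees=True)
tip=s["tcp_pos"]+Rt.apply([0,0,.071]);print("tip",tip,"n",Rt.apply([0,0,-1]))
print("tool shift tip->dot",Rt.inv().apply(dot-tip))
E
```

```text
dot [0.5679 0.2321 0.1198] [np.float64(0.30626199616068617), np.float64(0.28267348392096525), np.float64(0.12054326284164403)] [0.5676 0.2321 0.1194] [0.5679 0.232  0.1203]
bolts w [[0.5981 0.1669 0.016 ]
 [0.6343 0.3473 0.016 ]]
stand x offset of dot 0.0013515679645800908 y from foot bolts 0.055169081472869384 span 0.1795461222081947
tip [0.5703 0.2243 0.1812] n [ 0.0235 -0.0851  0.9961]
tool shift tip->dot [ 0.0002 -0.0027  0.0618]
```

Scaled: 0.055 m is 0.22, -0.0025 m is -0.01.

>>> drive_tool(moves=[0,-0.01,0.08,0,0,0,0,0,-0.01,0.16,0,0,0,0,0,-0.01,0.208,0,0,0,0,0,-0.01,0.22,0,0,0,0,0,-0.01,0.22,0,0,0,0])

```text
clock: 8.62
tcp_pos: [0.5701, 0.2269, 0.1984]
tcp_rot: [-175.0, -0.8, 23.8]
wrist_force: [0.2, 0.2, -3.0]
opening: 0.0241
finger_force: 25.0
```

```bash
python3 - <<'E'
from h import *
np.set_printoptions(precision=4,suppress=True)
for k in range(3):
    s=ctrl.observe();Rt=R.from_euler("xyz",s["tcp_rot"],degrees=True)
    tip=s["tcp_pos"]+Rt.apply([0,0,.071]);print(Rt.inv().apply(np.array([.5679,.2321,.1198])-tip),s["wrist_force"])
    f=vision.grab_frame(("scene","side","wrist")[k])[:,:,::-1];cv2.imwrite(f"pics/p{k}.png",f)
a=cv2.imread("pics/p0.png")[170:250,310:390];b=cv2.imread("pics/p1.png")[235:315,165:245]
cv2.imwrite("pics/v5.png",np.hstack([cv2.resize(q,(400,400),interpolation=cv2.INTER_CUBIC) for q in(a,b)]))
E
```

```text
[-0.001   0.0013  0.0078] [ 0.2065  0.1696 -2.9718]
[-0.0013  0.0014  0.0081] [-0.6265 -0.2371 -1.0604]
[-0.0014  0.0014  0.0082] [-0.359   0.2476 -1.0386]
```

View pics/v5.png

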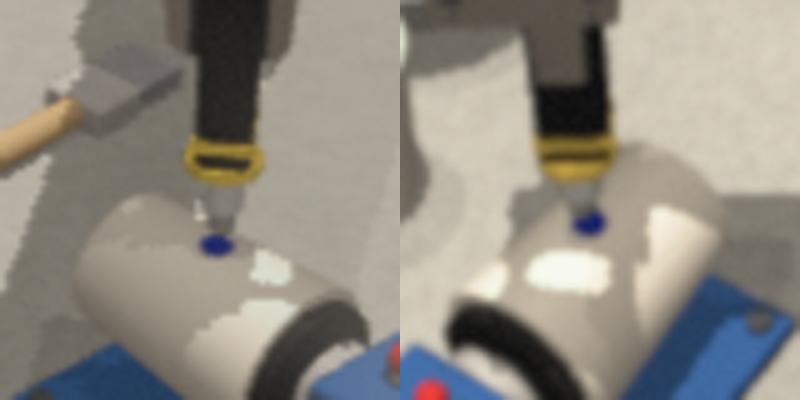

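The nose hangs about 8 mm above the dot, in line with it in both views. Now I press in steps.

Scaled: 0.0095 m is 0.038, -0.001 m is -0.004.

>>> drive_tool(moves=[-0.004,0.0048,0.012,0,0,0,0,-0.004,0.0048,0.024,0,0,0,0,-0.004,0.0048,0.032,0,0,0,0,-0.004,0.0048,0.038,0,0,0,0,-0.004,0.0048,0.038,0,0,0,0])

```text
clock: 9.4
tcp_pos: [0.5691, 0.2264, 0.1886]
tcp_rot: [-175.0, -0.8, 23.8]
wrist_force: [-0.1, -0.5, 1.2]
opening: 0.0239
finger_force: 25.0
```

```bash
python3 - <<'E'
from h import *
np.set_printoptions(precision=4,suppress=True)
for k in range(4):
    s=ctrl.observe();Rt=R.from_euler("xyz",s["tcp_rot"],degrees=True)
    tip=s["tcp_pos"]+Rt.apply([0,0,.071]);print(Rt.inv().apply(np.array([.5679,.2321,.1198])-tip),s["wrist_force"])
    vision.grab_frame("side")
E
```

```text
[ 0.0002  0.0004 -0.0019] [-0.0707 -0.4612  1.2266]
[ 0.0002  0.0004 -0.0019] [-0.3354 -0.1344  1.4569]
[ 0.0002  0.0004 -0.0019] [-1.1772 -1.3794  1.8132]
[ 0.0002  0.0003 -0.0019] [-0.4789 -0.1688  1.1064]
```

Scaled: 0.003 m is 0.012, 0.0015 m is 0.006.

>>> drive_tool(moves=[0,0,0.006,0,0,0,0,0,0,0.012,0,0,0,0,0,0,0.012,0,0,0,0,0,0,0.012,0,0,0,0,0,0,0.012,0,0,0,0])

```text
clock: 10.22
tcp_pos: [0.5691, 0.2267, 0.1855]
tcp_rot: [-175.0, -0.8, 23.8]
wrist_force: [-0.5, -0.6, 2.0]
opening: 0.0241
finger_force: 25.0
```

```bash
python3 - <<'E'
from h import *
np.set_printoptions(precision=4,suppress=True)
F=[]
for k in range(5):
    s=ctrl.observe();F.append(s["wrist_force"]);vision.grab_frame("side")
Rt=R.from_euler("xyz",s["tcp_rot"],degrees=True)
tip=s["tcp_pos"]+Rt.apply([0,0,.071]);print(Rt.inv().apply(np.array([.5679,.2321,.1198])-tip),np.mean(F,0))
a=vision.grab_frame("scene")[170:250,310:390,::-1];b=vision.grab_frame("side")[235:315,165:245,::-1]
cv2.imwrite("pics/v6.png",np.hstack([cv2.resize(q,(400,400),interpolation=cv2.INTER_CUBIC) for q in(a,b)]))
E
```

```text
[ 0.0002  0.0004 -0.0051] [-0.4251 -0.9013  2.6514]
```

View pics/v6.png

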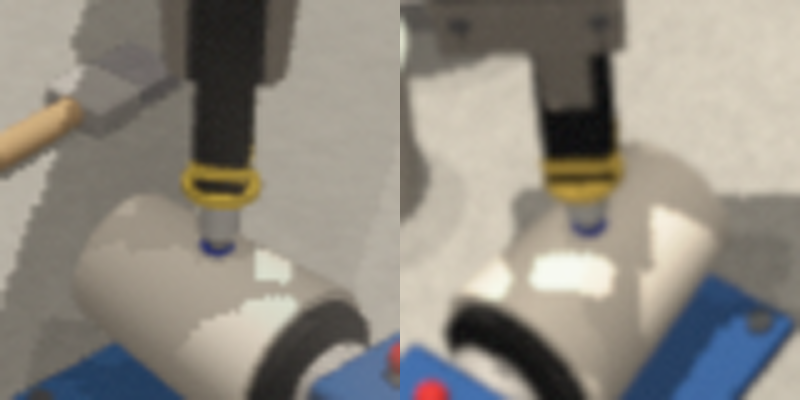

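The nose sits centred on the dot in both views, about 5 mm in with about 4 N on it, so I'm handing in.

```bash
python3 -c "
from rig import ctrl
print(ctrl.finish_job())"
```

```text
the job is handed in; nothing more can be done
None
```

I zeroed the probe on the steel disc (about 4.5 N for over a second) and handed the job in with it still gripped and pressed square on the blue dot, nose about 5 mm in at roughly 4 N; the hand-in returned no verdict.

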